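# Load the long battery pack under the cover of the power box

### The arm

A 6-joint arm with a two-finger parallel gripper is mounted at the origin on the work surface. World frame = base frame: x ahead of the robot, y to its left, z up, the work surface at z = 0. Lengths are in mm, angles in rad, forces in N, time in s.
With the tool pointing down it reaches from about 250 to 850 mm from the base axis. Payload 12.5 kg.
Tool frame: the origin (TCP) lies at the very end of the fingers, on their centre line; the grasp point (between the pads) lies 19 mm behind it; z points along the fingers, y is the direction in which the jaws open and shut (so a half turn about z gives the same grasp; the last joint's range is limited). The gripper opens to 93 mm and grips with 3 to 60 N. Pads are 15 mm wide; open, the fingers measure 128 mm over their backs; the gripper's body (75 mm by 188 mm) begins 65 mm behind the grasp point.
Start: joints at [1.217, 0.351, 1.652, -0, 1.139, -0.085], TCP at [146.035, 530.244, 218.633] pointing down, gripper open.
Joint ranges: [-2.75, 2.75], [-0.79, 2.1], [0.01, 2.65], [-1.57, 4.71], [0.07, 3.14], [-2.87, 2.87]. Speed limits (rad/s): [2.22, 2.22, 2.79, 3.14, 3.14, 3.14].

### API

Orientations are given as a 3x3 rotation matrix whose columns are the frame's x, y, z axes.
In Python, from bench import status, optics, hand_in gives the robot as it stands.
- The arm moves only by the tool move_arm, never from a script. Its arguments are lists of equal length, an entry for each row: "rot": the turn, a rotation vector about the tool's x, y, z in degrees, a list of three; "slide": the shift along the tool's x, y, z in m, a list of three; "jaw": the finger opening in m, from 0 to 0.093. A call has 1 to 12 rows; each row shifts and turns the pose as measured when the row begins, along the tool's axes as they then stand; what a row does not reach is not made up. A row lasts 1/8 s, in which the tool goes at most 62.5 mm and 10.7 degrees, less where a joint would pass 70% of its speed; a pose out of reach is approached as far as the arm can. A call with a gripper value outside its range is refused whole. The fingers move at their own pace and stop on an object; "newtons" is the grip in N (left out, the last holds). Time passes only in rows, so rows that do not move let the fingers close. It gives the time, the measured TCP pose, the force and the opening at its end, in the units of the state.
- status.get_state(): the state, without advancing time (a new reading comes with each control period).
- optics.capture(name): name is "scene" or "top"; returns the picture (400x640x3 uint8, blue, green, red); there is no depth.
- optics.get_calibration(name): a dict with "camera_matrix" (3x3 intrinsics, pixels), "rvec" (rotation vector, rad) and "tvec" (3), from world to camera coordinates, as OpenCV has them. Camera axes: x right, y down, z forward; pixel columns grow to the right and rows downward; lengths in mm; the calibration is good to about 2 mm. A picture is of the moment at which its call begins. get_calibration takes no time and is no camera call.
- hand_in(): hands the job in, once; it reports no verdict.
The state is a dict: "time_s": time; "q": joint angles; "qd": joint speeds; "joint_efforts": joint torques, N m; "tcp_pos": TCP position; "orientation": TCP orientation; "wrist_force": force on the tool from outside, world axes, zero at the start; "torque": the same for the moment, N m; "grip_width": opening from 0.0 (shut) to 1.0 (fully open).
Only numpy, scipy, OpenCV 4.12 (cv2) and the standard library are available. Lean on these libraries where they do the work, as an engineer would, in place of code of your own. Each camera call takes 0.05 s, during which the arm holds its last target. There are 200 camera calls.

### The job

Fit the long battery pack into the open battery bay of the low grey power box. The opening in its top is shorter than the pack, so tip the pack, put its lower end in under the cover panel, then bring it level and set it down gently (do not drop it) so that it lies flat on the bay floor, lengthwise in the bay, and let go. Leave the short pack and the microphone where they are.

Things in the scene. Friction and masses are not known exactly. Their poses are not given: they have to be found in the camera images.
- long_pack_center (a point): Centre (half-way up) of the long battery pack: a loose grey plastic bar with black ends, 150 long (its x) by 42 wide (its y) by 30 high (its z) mm, about 0.4 kg, lying flat on the desk (top at 30 mm); both ends are alike, so it may go in either way round. Gripped across its 42 mm width at the middle.
- bay (a point): Centre of the bay floor (4 mm above desk) in the fixed grey power box; x along it, z up. Bay inside in mm: x -85 to 85, y -65 to 65. Walls 5 thick, tops at z 70. A fixed cover, z 66 to 70, roofs x -85 to -40 (the end on the robot's left); x -40 to 85 is open above. From x -145 to -85 the box is closed, top z 70. With its -x end tipped 25 to 30 degrees down, the pack passes under the cover.
- short_pack_center (a point): Centre of the short battery pack, a bystander of the same make: loose, 85 (x) by 42 (y) by 30 (z) mm, lying flat on the desk. Not to be moved.
- mic_center (a point): Centre of a black hand-held microphone lying on the desk, a bystander: loose, 66 (x) by 55 (y) by 28 (z) mm. Not to be moved.
Mind the look-alikes: they are no part of the job. What is shaped like the part that bears long_pack_center but yellow is not meant.

How it is judged:
By the outcome, as a careful person would: the job done as asked, in the order asked, and still so for the second after the job is handed in, with the robot touching nothing.
It also fails if it takes over 40 s, if anything falls off the work surface, if the arm or the gripper's body presses on something with over 40 N, if the wrist force passes 120 N, or if a joint passes its speed limit or range.

## Working session

There is one attempt and no reset: what is moved stays moved. The work goes in short steps, Python scripts to look and compute and a tool call to move; the robot and the scene stay as the last step left them, time stands still between calls to the robot, and variables do not carry over. Pictures are saved under pics/ and viewed, about 8 in all and at most 12, crops included, and the job is handed in when it is done.

Besides the shell and the picture viewer there is one more tool, called after "Call:" in YAML: its name, and indented under it one key for each argument. move_arm: Moves the arm, as the interface text tells. Its arguments: {"type":"object","properties":{"rot":{"type":"array"},"slide":{"type":"array"},"jaw":{"type":"array"},"newtons":{"type":"number"}},"required":["rot","slide","jaw"]}

```bash
mkdir -p pics; ls; python3 - <<'E'
from bench import status, optics
import cv2
s=status.get_state();print(s)
for n in("scene","top"):
    cv2.imwrite(f"pics/{n}0.png",optics.capture(n));c=optics.get_calibration(n);print(c)
E
```

```text
pics
{'time_s': 0.0, 'q': array([ 1.21740143e+00,  3.51218177e-01,  1.65243713e+00, -3.74049294e-05,
        1.13912425e+00, -8.46111945e-02]), 'qd': array([ 0.00014229,  0.00060908, -0.00113752,  0.00093338, -0.0011955 ,
        0.00038301]), 'joint_efforts': array([-4.83978238e-04, -4.97316134e+01, -2.85258365e+01,  6.98494585e-02,
        2.56629882e-02, -1.55392722e-04]), 'tcp_pos': array([145.92327903, 529.91695937, 218.10637322]), 'orientation': array([[-9.64098757e-01,  2.65543676e-01, -3.78896297e-04],
       [ 2.65543938e-01,  9.64098102e-01, -1.12531751e-03],
       [ 6.64722524e-05, -1.18553083e-03, -9.99999295e-01]]), 'wrist_force': array([-0.24568899,  0.16552581, -0.81954086]), 'torque': array([ 0.00415008, -0.01892833,  0.05968538]), 'grip_width': 0.998122864790496}
{'camera_matrix': array([[475.58369901,   0.        , 323.53945366],
       [  0.        , 475.58369901, 202.7931908 ],
       [  0.        ,   0.        ,   1.        ]]), 'rvec': array([ 1.26852178,  2.35179826, -0.88508272]), 'tvec': array([ 365.70241624, -250.63693268, 1371.88994056])}
{'camera_matrix': array([[463.38283594,   0.        , 316.06741071],
       [  0.        , 463.38283594, 198.07345418],
       [  0.        ,   0.        ,   1.        ]]), 'rvec': array([ 2.13480839, -2.15661195,  0.17716077]), 'tvec': array([-85.98941157, 536.74689423, 967.17252525])}
```

View pics/scene0.png

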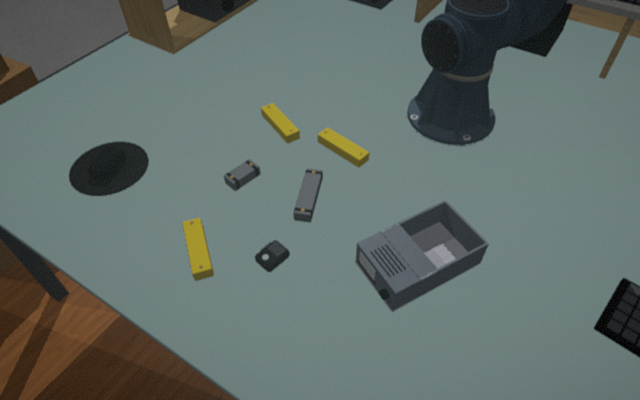

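View pics/top0.png

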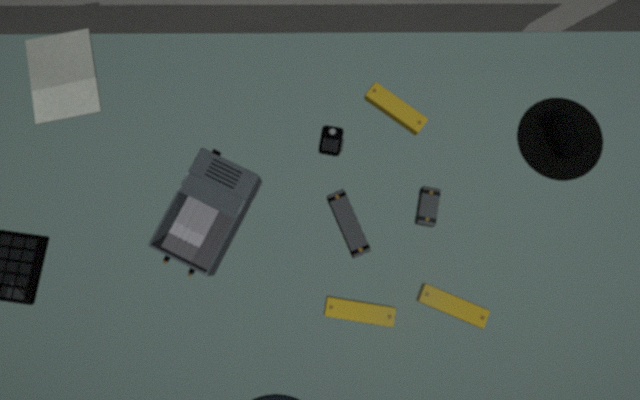

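The scene picture shows the long grey pack at about (308,195), the short one at (242,174), the mic at (272,255) and the box at (420,255). In the top view they are at (348,223), (428,206), (332,140) and (205,212). There are also three yellow look-alikes. The grey bar with black ends, about 1.8 times as long as the short one, fits the description. I'll confirm that in a crop and measure it.

```bash
cat > h.py <<'E'
import numpy as np, cv2
from bench import status, optics
C={n:optics.get_calibration(n) for n in("scene","top")}
def ray(n,uv):
    c=C[n];R=cv2.Rodrigues(c["rvec"])[0];K=c["camera_matrix"]
    d=R.T@np.linalg.inv(K)@np.array([*uv,1.]);o=-R.T@c["tvec"];return o,d
def onz(n,uv,z):
    o,d=ray(n,uv);return o+d*(z-o[2])/d[2]
def proj(n,P):
    c=C[n];return cv2.projectPoints(np.float64(P).reshape(-1,1,3),c["rvec"],c["tvec"],c["camera_matrix"],None)[0].reshape(-1,2)
E
python3 - <<'E'
from h import *
t=cv2.imread("pics/top0.png");s=cv2.imread("pics/scene0.png")
print(proj("top",[[0,0,0],[300,0,0],[300,200,0]]))
# desk is greenish: saturation mask
for n,im,roi in(("top",t,(318,180,60,85)),("scene",s,(285,160,45,70))):
    x,y,w,h=roi;c=im[y:y+h,x:x+w];d=np.median(c[:4].reshape(-1,3),axis=0)
    m=(np.abs(c.astype(float)-d).sum(2)>45).astype(np.uint8)
    k=max(cv2.findContours(m,0,1)[0],key=cv2.contourArea)
    r=cv2.minAreaRect(k);b=cv2.boxPoints(r)+[x,y]
    print(n,r,b.tolist())
    for z in (30,15): print(z,[onz(n,p,z).round(1).tolist() for p in b])
a=cv2.resize(t[130:290,140:380],(800,533),interpolation=2)
cv2.imwrite("pics/ct.png",a)
cv2.imwrite("pics/cs.png",cv2.resize(s[160:320,290:500],(788,600),interpolation=2))
E
```

```text
[[274.86895195 455.23470674]
 [275.25042453 307.9769413 ]
 [183.51240384 309.07008287]]
top ((29.833866119384766, 43.153350830078125), (69.17334747314453, 21.449100494384766), 65.72555541992188) [[323.8386564254761, 196.03354454040527], [343.3913688659668, 187.21565055847168], [371.82907485961914, 250.27315521240234], [352.27636337280273, 259.09104919433594]]
30 [[542.1, -108.8, 30.0], [561.5, -152.3, 30.0], [422.0, -211.2, 30.0], [403.5, -168.4, 30.0]]
15 [[544.5, -109.2, 15.0], [564.1, -153.4, 15.0], [422.6, -213.2, 15.0], [403.9, -169.7, 15.0]]
scene ((22.658714294433594, 34.90843963623047), (19.976457595825195, 55.54774856567383), 15.018359184265137) [[290.8146514892578, 219.14540100097656], [305.20865631103516, 165.4950075149536], [324.5027770996094, 170.67147827148438], [310.10877227783203, 224.32186889648438]]
30 [[580.4, -143.9, 30.0], [419.6, -216.1, 30.0], [408.4, -165.2, 30.0], [568.8, -98.4, 30.0]]
15 [[571.1, -151.8, 15.0], [407.4, -225.3, 15.0], [396.0, -173.5, 15.0], [559.2, -105.5, 15.0]]
```

View pics/ct.png

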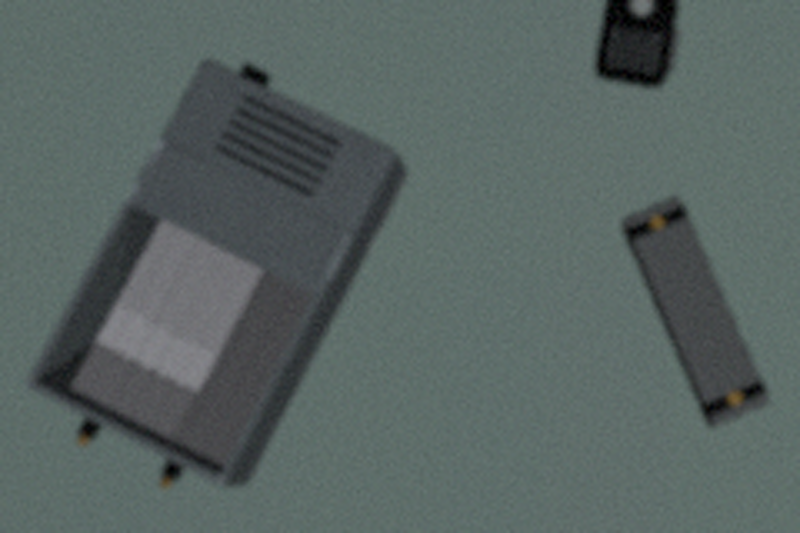

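View pics/cs.png

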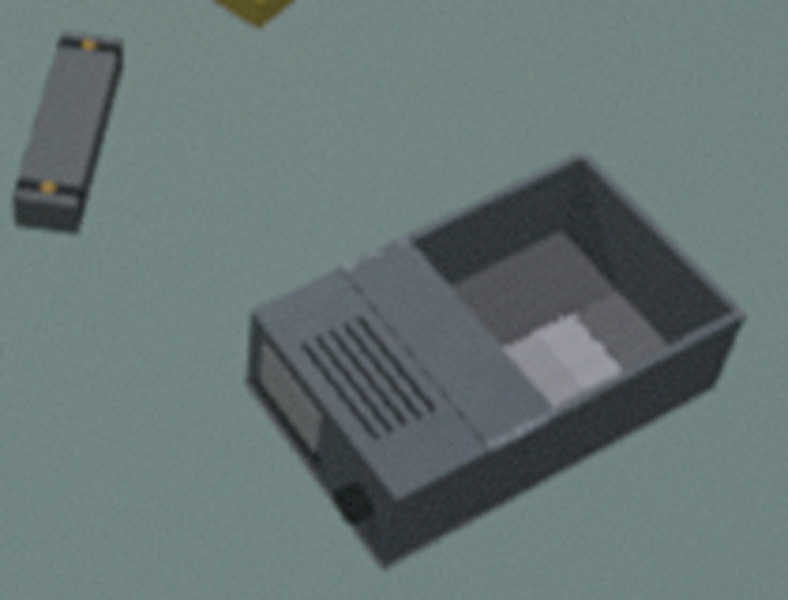

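The crops confirm it: the long pack is the grey bar with black ends and gold contacts, at crop (695,312). The box's cover is at its far end, with the closed vented part beyond it. Next I'll read the box's top corners in both views.

```bash
python3 - <<'E'
from h import *
S=[(252,312),(398,500),(742,317),(583,155)]; T=[(403,158),(208,58),(36,382),(235,482)]
S2=[(412,240),(550,408)]; T2=[(318,285),(135,205)]
cs=lambda p:(290+p[0]/3.752,160+p[1]/3.75); ct=lambda p:(140+p[0]/3.333,130+p[1]/3.331)
# true corners in bay frame, A: closed end. order A,B,C,D ; bay x: closed=-145, open=+90
def tri(p,q):
    o1,d1=ray("scene",p);o2,d2=ray("top",q)
    A=np.stack([d1,-d2],1);s=np.linalg.lstsq(A,o2-o1,rcond=None)[0]
    a,b=o1+s[0]*d1,o2+s[1]*d2;return (a+b)/2,np.linalg.norm(a-b)
for p,q in zip(S+S2,T+T2):
    print(onz("scene",cs(p),70).round(0),onz("top",ct(q),70).round(0),tri(cs(p),ct(q)))
M=np.array([[-145,1],[-145,-1],[90,-1],[90,1]])*[1,70.]
for n,pts,f in(("scene",S,cs),("top",T,ct)):
    W=np.array([onz(n,f(p),70)[:2] for p in pts])
    for sg in(1,-1):
        m=M*[1,sg];mc=m-m.mean(0);wc=W-W.mean(0)
        H=mc.T@wc;th=np.arctan2(H[0,1]-H[1,0],H[0,0]+H[1,1])
        R=np.array([[np.cos(th),-np.sin(th)],[np.sin(th),np.cos(th)]])
        t=W.mean(0)-R@m.mean(0);e=(W-(m@R.T+t))
        print(n,sg,np.degrees(th),t,np.abs(e).max(),e.round(0).tolist())
# long pack via gold contacts at z=30, both views
for z in(30,):
  for a,b in(((656,222),(736,398)),): print("top gold",onz("top",ct(a),30),onz("top",ct(b),30))
  print("scene gold",onz("scene",cs((88,45)),30),onz("scene",cs((48,187)),30))
E
```

```text
[582.  31.  70.] [577.  26.  70.] (array([577.92852947,  27.67152254,  62.90546594]), np.float64(2.4472805038236207))
[643. 154.  70.] [644. 152.  70.] (array([643.51203403, 153.19713267,  69.39899206]), np.float64(2.6848032426675585))
[437. 259.  70.] [437. 253.  70.] (array([435.9208664 , 256.94128378,  66.78971003]), np.float64(5.454141562963094))
[375. 137.  70.] [374. 128.  70.] (array([372.20231834, 132.7102645 ,  64.85645366]), np.float64(7.819719966790183))
[488.  82.  70.] [496.  79.  70.] (array([493.90542316,  80.6171458 ,  75.605867  ]), np.float64(6.2088403626405775))
[550. 196.  70.] [548. 195.  70.] (array([548.46107544, 195.81307874,  68.48539583]), np.float64(0.19244060588552955))
scene 1 153.0706506855969 [484.64702244 157.99760057] 2.435699329973204 [[-0.0, 1.0], [-2.0, -0.0], [1.0, -2.0], [2.0, 1.0]]
scene -1 152.8072457826888 [484.70453826 158.11018499] 124.89661237369927 [[-64.0, -123.0], [62.0, 125.0], [64.0, 122.0], [-62.0, -124.0]]
top 1 153.36989622631114 [483.31218909 152.0215659 ] 4.499157933494075 [[-4.0, 1.0], [-0.0, 2.0], [3.0, -2.0], [2.0, -2.0]]
top -1 154.16579407815297 [483.14334131 151.67890748] 126.33857877226338 [[-67.0, -126.0], [61.0, 126.0], [65.0, 125.0], [-59.0, -126.0]]
top gold [ 540.46261587 -137.38531271   30.        ] [ 423.97671046 -187.39146393   30.        ]
scene gold [ 427.2755969  -185.70447971   30.        ] [ 542.8060397  -136.91060581   30.        ]
```

```bash
cat >> h.py <<'E'
from scipy.spatial.transform import Rotation as Ro
BAY=np.array([484.3,155.5,4.]);TH=np.radians(153.1)
def Rdown(yaw,tilt=0):   # tool x at yaw, z down, then tilt about tool y (deg)
    a=np.radians(yaw);x=np.array([np.cos(a),np.sin(a),0]);z=np.array([0,0,-1.])
    return np.stack([x,np.cross(z,x),z],1)@Ro.from_euler('y',tilt,degrees=True).as_matrix()
def go(p,R=None):
    s=status.get_state();O=s["orientation"];R=O if R is None else R
    print("t",round(s["time_s"],2),"tcp",s["tcp_pos"].round(1),"F",s["wrist_force"].round(1),"w",round(s["grip_width"]*93,1),"q",s["q"].round(2))
    print(" slide(now) mm",(O.T@(p-s["tcp_pos"])).round(1),"slide(after rot)",(R.T@(p-s["tcp_pos"])).round(1),"rot deg",Ro.from_matrix(O.T@R).as_rotvec(degrees=True).round(2))
def bayp(cx,cz,tilt,h=12,y=0): # pack centre in bay x / desk z -> TCP; h: TCP below pack centre
    R=Rdown(153.1,tilt);b=np.array([np.cos(TH),np.sin(TH)]);l=np.array([-b[1],b[0]])
    c=np.array([*(BAY[:2]+cx*b+y*l),cz]);return c+R[:,2]*h,R
E
```

Call:
move_arm:
  rot:
    - [0, 0, -9.6]
    - [0, 0, -9.6]
    - [0, 0, -9.6]
    - [0, 0, -9.6]
    - [0, 0, 0]
    - [0, 0, 0]
    - [0, 0, 0]
    - [0, 0, 0]
    - [0, 0, 0]
    - [0, 0, 0]
    - [0, 0, 0]
    - [0, 0, 0]
  slide:
    - [0, 0, 0]
    - [0, 0, 0]
    - [0, 0, 0]
    - [0, 0, 0]
    - [-0.003, -0.055, 0]
    - [-0.003, -0.055, 0]
    - [-0.003, -0.055, 0]
    - [-0.003, -0.055, 0]
    - [-0.003, -0.055, 0]
    - [-0.003, -0.055, 0]
    - [-0.003, -0.055, 0]
    - [-0.003, -0.055, 0]
  jaw: [0.093, 0.093, 0.093, 0.093, 0.093, 0.093, 0.093, 0.093, 0.093, 0.093, 0.093, 0.093]

```text
time_s: 1.6
tcp_pos: [352.3, 128.2, 216.9]
orientation: [[-0.909, -0.417, -0.001], [-0.417, 0.909, -0.005], [0.003, -0.004, -1.0]]
wrist_force: [2.0, 1.4, 0.3]
grip_width: 0.997
```

```bash
python3 -c "
from h import *
go(np.array([483.5,-162,120]),Rdown(203))"
```

```text
t 1.6 tcp [352.3 128.2 216.9] F [2.  1.4 0.3] w 92.7 q [ 0.23  0.02  2.06 -0.    1.06 -1.77]
 slide(now) mm [   1.6 -318.1   98.1] slide(after rot) [  -7.4 -318.4   96.9] rot deg [-0.22 -0.16  1.68]
```

Call:
move_arm:
  rot:
    - [0, 0, 1.6]
    - [0, 0, 0]
    - [0, 0, 0]
    - [0, 0, 0]
    - [0, 0, 0]
    - [0, 0, 0]
    - [0, 0, 0]
    - [0, 0, 0]
  slide:
    - [-0.001, -0.05, 0]
    - [-0.001, -0.05, 0]
    - [-0.001, -0.05, 0]
    - [-0.001, -0.05, 0.02]
    - [-0.001, -0.05, 0.02]
    - [-0.001, -0.04, 0.02]
    - [-0.001, -0.03, 0.02]
    - [0, 0, 0]
  jaw: [0.08, 0.08, 0.08, 0.08, 0.08, 0.08, 0.08, 0.08]

```text
time_s: 2.6
tcp_pos: [488.1, -177.3, 134.9]
orientation: [[-0.923, -0.386, -0.0], [-0.386, 0.922, -0.004], [0.002, -0.003, -1.0]]
wrist_force: [-0.7, 0.0, -0.3]
grip_width: 0.859
```

```bash
python3 -c "
from h import *
go(np.array([483.5,-162,60]),Rdown(203))"
```

```text
t 2.6 tcp [ 488.1 -177.3  134.9] F [-0.7  0.  -0.3] w 79.9 q [-0.44  0.4   1.81 -0.    0.93 -2.4 ]
 slide(now) mm [-1.7 16.1 74.9] slide(after rot) [-1.7 15.9 74.9] rot deg [-0.19 -0.1  -0.29]
```

Call:
move_arm:
  rot:
    - [0, 0, -0.3]
    - [0, 0, 0]
    - [0, 0, 0]
    - [0, 0, 0]
  slide:
    - [-0.001, 0.016, 0.02]
    - [0, 0, 0.03]
    - [0, 0, 0.025]
    - [0, 0, 0]
  jaw: [0.08, 0.08, 0.08, 0.08]

```text
time_s: 3.1
tcp_pos: [482.2, -159.6, 60.0]
orientation: [[-0.92, -0.392, 0.0], [-0.392, 0.92, -0.004], [0.001, -0.004, -1.0]]
wrist_force: [-0.6, 0.1, 0.0]
grip_width: 0.86
```

```bash
python3 -c "
from h import *
go(np.array([483.5,-162,4]),Rdown(203))
im=optics.capture('scene');t=optics.capture('top')
a=cv2.resize(im[130:250,240:380],(420,360),interpolation=2);b=cv2.resize(t[160:280,290:420],(390,360),interpolation=2)
cv2.imwrite('pics/p5.png',np.hstack([a,b[:,:380]]))"
```

```text
t 3.1 tcp [ 482.2 -159.6   60. ] F [-0.6  0.1  0. ] w 79.9 q [-0.41  0.51  1.88 -0.    0.75 -2.38]
 slide(now) mm [-0.3 -2.5 56. ] slide(after rot) [-0.2 -2.7 56. ] rot deg [-0.21 -0.06  0.06]
```

View pics/p5.png

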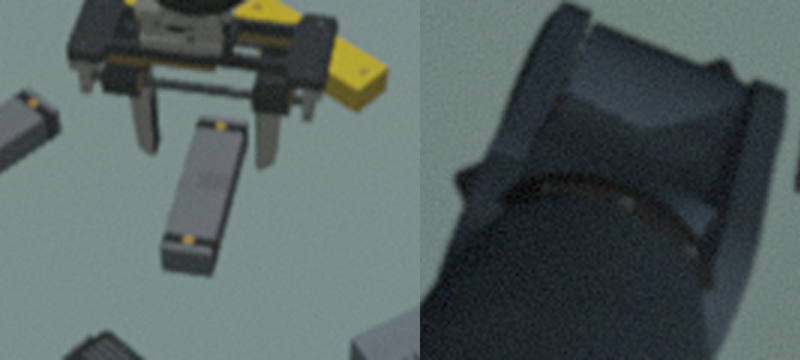

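The open fingers straddle the long pack, with the tips at crop (148,152) and (265,165). Nothing else is in the way, so I'll lower and grip.

Call:
move_arm:
  rot:
    - [0, 0, 0]
    - [0, 0, 0]
    - [0, 0, 0]
    - [0, 0, 0]
    - [0, 0, 0]
    - [0, 0, 0]
    - [0, 0, 0]
    - [0, 0, 0]
    - [0, 0, 0]
    - [0, 0, 0]
  slide:
    - [0, -0.0025, 0.025]
    - [0, 0, 0.02]
    - [0, 0, 0.01]
    - [0, 0, 0]
    - [0, 0, 0]
    - [0, 0, 0]
    - [0, 0, 0]
    - [0, 0, 0]
    - [0, 0, 0]
    - [0, 0, 0]
  jaw: [0.08, 0.08, 0.08, 0.08, 0.03, 0.03, 0.03, 0.03, 0.03, 0.03]
  newtons: 50

```text
time_s: 4.45
tcp_pos: [488.6, -163.7, 12.8]
orientation: [[-0.92, -0.392, 0.013], [-0.392, 0.92, -0.009], [-0.009, -0.013, -1.0]]
wrist_force: [0.2, 0.2, -0.5]
grip_width: 0.446
```

```bash
python3 -c "
from h import *
go(np.array([483.5,-162,180]),Rdown(203))"
```

```text
t 4.45 tcp [ 488.6 -163.7   12.8] F [ 0.2  0.2 -0.5] w 41.5 q [-0.41  0.6   1.89 -0.    0.64 -2.38]
 slide(now) mm [   2.6    1.3 -167.3] slide(after rot) [   4.     3.5 -167.2] rot deg [-0.77  0.49  0.08]
```

The grip is too high (TCP z 12.8) and has drifted 5 mm lengthwise. I'll open and re-grip lower.

Call:
move_arm:
  rot:
    - [0, 0, 0]
    - [0, 0, 0]
    - [0, 0, 0]
    - [0, 0, 0]
    - [-0.7, 0.5, 0]
    - [0, 0, 0]
  slide:
    - [0, 0, 0]
    - [0, 0, 0]
    - [0, 0, 0]
    - [0, 0, 0]
    - [0.004, 0.0, 0.008]
    - [0, 0, 0]
  jaw: [0.065, 0.065, 0.065, 0.065, 0.065, 0.065]

```text
time_s: 5.2
tcp_pos: [485.0, -165.7, 4.2]
orientation: [[-0.92, -0.392, -0.0], [-0.392, 0.92, -0.001], [0.001, -0.001, -1.0]]
wrist_force: [-0.3, 0.7, -0.0]
grip_width: 0.7
```

```bash
python3 -c "
from h import *
go(np.array([483.5,-162,4]),Rdown(203))"
```

```text
t 5.2 tcp [ 485.  -165.7    4.2] F [-0.3  0.7 -0. ] w 65.1 q [-0.42  0.61  1.89 -0.    0.64 -2.39]
 slide(now) mm [-0.1  4.   0.2] slide(after rot) [-0.1  4.   0.2] rot deg [-0.05 -0.03  0.09]
```

Call:
move_arm:
  rot:
    - [0, 0, 0]
    - [0, 0, 0]
    - [0, 0, 0]
    - [0, 0, 0]
    - [0, 0, 0]
    - [0, 0, 0]
  slide:
    - [0, 0.002, 0]
    - [0, 0, 0]
    - [0, 0, 0]
    - [0, 0, 0]
    - [0, 0, 0]
    - [0, 0, 0]
  jaw: [0.065, 0.03, 0.03, 0.03, 0.03, 0.03]
  newtons: 55

```text
time_s: 5.95
tcp_pos: [484.3, -163.9, 4.2]
orientation: [[-0.92, -0.392, 0.0], [-0.392, 0.92, -0.001], [0.0, -0.001, -1.0]]
wrist_force: [0.4, -0.2, -1.5]
grip_width: 0.446
```

```bash
python3 -c "
from h import *
go(np.array([483.5,-162,180]),Rdown(203))"
```

```text
t 5.95 tcp [ 484.3 -163.9    4.2] F [ 0.4 -0.2 -1.5] w 41.5 q [-0.42  0.61  1.89 -0.    0.64 -2.39]
 slide(now) mm [   0.     1.8 -175.8] slide(after rot) [  -0.     2.  -175.8] rot deg [-0.07 -0.02  0.09]
```

Call:
move_arm:
  rot:
    - [0, 0, 0]
    - [0, 0, 0]
    - [0, 0, 0]
    - [0, 0, 0]
    - [0, 0, 0]
    - [0, 0, 8]
    - [0, 0, 8]
    - [0, 0, 8]
    - [0, 0, 8]
    - [0, 0, 8]
    - [0, 0, 8]
    - [0, 0, 0]
  slide:
    - [0, 0, -0.01]
    - [0, 0, -0.03]
    - [0, 0, -0.04]
    - [0, 0, -0.05]
    - [0, 0, -0.05]
    - [0, 0, 0]
    - [0, 0, 0]
    - [0, 0, 0]
    - [0, 0, 0]
    - [0, 0, 0]
    - [0, 0, 0]
    - [0, 0, 0]
  jaw: [0.03, 0.03, 0.03, 0.03, 0.03, 0.03, 0.03, 0.03, 0.03, 0.03, 0.03, 0.03]

```text
time_s: 7.45
tcp_pos: [479.1, -161.0, 192.8]
orientation: [[-0.896, 0.444, -0.008], [0.444, 0.896, 0.003], [0.008, -0.001, -1.0]]
wrist_force: [0.2, 0.5, -5.3]
grip_width: 0.446
```

```bash
python3 -c "
from h import *
p,R=bayp(100,170,0,11);go(p,R)
p,R=bayp(100,170,27,11);go(p,R)"
```

```text
t 7.45 tcp [ 479.1 -161.   192.8] F [ 0.2  0.5 -5.3] w 41.5 q [-0.42  0.3   1.79 -0.    1.06 -1.53]
 slide(now) mm [235.6 286.9  35.3] slide(after rot) [238.5 284.6  33.8] rot deg [-0.06 -0.45  0.54]
t 7.45 tcp [ 479.1 -161.   192.8] F [ 0.2  0.5 -5.3] w 41.5 q [-0.42  0.3   1.79 -0.    1.06 -1.53]
 slide(now) mm [240.6 286.9  34.2] slide(after rot) [202.2 284.6 139.6] rot deg [-0.19 26.55  0.51]
```

Call:
move_arm:
  rot:
    - [0, 0, 0.5]
    - [0, 0, 0]
    - [0, 0, 0]
    - [0, 0, 0]
    - [0, 0, 0]
    - [0, 0, 0]
    - [0, 0, 0]
    - [0, 0, 0]
    - [0, 9, 0]
    - [0, 9, 0]
    - [0, 9, 0]
    - [0, 0, 0]
  slide:
    - [0.03, 0.035, 0]
    - [0.03, 0.035, 0]
    - [0.03, 0.036, 0]
    - [0.03, 0.036, 0]
    - [0.03, 0.036, 0]
    - [0.03, 0.036, 0]
    - [0.03, 0.036, 0]
    - [0.03, 0.036, 0]
    - [0, 0, 0]
    - [0, 0, 0]
    - [0, 0, 0]
    - [0, 0, 0]
  jaw: [0.03, 0.03, 0.03, 0.03, 0.03, 0.03, 0.03, 0.03, 0.03, 0.03, 0.03, 0.03]

```text
time_s: 8.95
tcp_pos: [382.7, 215.0, 197.3]
orientation: [[-0.808, 0.406, -0.427], [0.355, 0.914, 0.197], [0.47, 0.007, -0.882]]
wrist_force: [-0.3, -0.4, -4.5]
grip_width: 0.45
```

```bash
python3 -c "
from h import *
p,R=bayp(100,106,27,11);go(p,R)"
```

```text
t 8.95 tcp [382.7 215.  197.3] F [-0.3 -0.4 -4.5] w 41.9 q [ 0.22  0.37  1.77  0.29  1.41 -1.04]
 slide(now) mm [-58.2  -8.4  83.5] slide(after rot) [-57.   -7.1  84.4] rot deg [-0.97 -1.07  2.78]
```

Call:
move_arm:
  rot:
    - [-1, -1, 2.8]
    - [0, 0, 0]
    - [0, 0, 0]
    - [0, 0, 0]
    - [0, 0, 0]
  slide:
    - [0, 0, 0]
    - [-0.02, -0.003, 0.025]
    - [-0.02, -0.003, 0.025]
    - [-0.015, -0.001, 0.025]
    - [0, 0, 0]
  jaw: [0.03, 0.03, 0.03, 0.03, 0.03]

```text
time_s: 9.57
tcp_pos: [394.0, 201.8, 105.3]
orientation: [[-0.808, 0.443, -0.388], [0.397, 0.896, 0.198], [0.435, 0.006, -0.9]]
wrist_force: [-0.6, 0.5, -3.9]
grip_width: 0.444
```

```bash
python3 -c "
from h import *
p,R=bayp(98,105,27,11);go(p,R)
p,R=bayp(0,55,27,11);go(p,R)
im=optics.capture('scene');t=optics.capture('top')
a=cv2.resize(im[140:320,330:510],(400,400),interpolation=2);b=cv2.resize(t[130:290,130:290],(400,400),interpolation=2)
cv2.imwrite('pics/p6.png',np.hstack([a,b]))"
```

```text
t 9.57 tcp [394.  201.8 105.3] F [-0.6  0.5 -3.9] w 41.3 q [ 0.2   0.5   1.84  0.3   1.19 -1.08]
 slide(now) mm [-3.1 -0.5  9.8] slide(after rot) [-3.3 -0.4  9.7] rot deg [0.07 1.2  0.68]
t 9.57 tcp [394.  201.8 105.3] F [-0.6  0.5 -3.9] w 41.3 q [ 0.2   0.5   1.84  0.3   1.19 -1.08]
 slide(now) mm [-113.    -1.8   12.1] slide(after rot) [-113.3   -0.4    9.8] rot deg [0.07 1.2  0.68]
```

View pics/p6.png

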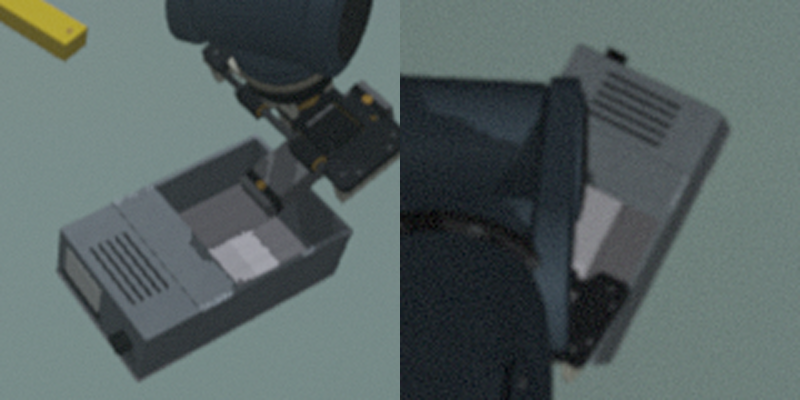

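The tipped pack's lower end is over the open part of the bay, at scene crop (265,195), clear of the rim. I'll check how the pack sits in the grip by comparing the predicted and seen low-end top edge.

```bash
python3 -c "
from h import *
s=status.get_state();O=s['orientation'];p=s['tcp_pos']
c=p-O[:,2]*11
pts=[c+O@np.array([-75,y,-15]) for y in(-21,21)]
print(c,proj('scene',pts))
pts=[c+O@np.array([-65,y,-15]) for y in(-21,21)]
print((proj('scene',pts)-[330,140])/.45)
"
```

```text
[399.32021837 200.017404   116.92617119] [[436.7546598  219.50606177]
 [449.90829161 233.17622634]]
[[245.53449889 169.97357839]
 [274.98182594 200.19470643]]
```

Call:
move_arm:
  rot:
    - [0, 1.2, 0.6]
    - [0, 0, 0]
    - [0, 0, 0]
    - [0, 0, 0]
  slide:
    - [-0.005, 0, 0.006]
    - [-0.02, 0, 0]
    - [-0.02, 0, 0]
    - [0, 0, 0]
  jaw: [0.03, 0.03, 0.03, 0.03]

```text
time_s: 10.18
tcp_pos: [433.1, 184.3, 81.7]
orientation: [[-0.798, 0.452, -0.398], [0.401, 0.892, 0.208], [0.449, 0.007, -0.893]]
wrist_force: [-0.9, 0.8, -4.9]
grip_width: 0.443
```

```bash
python3 -c "
from h import *
p,R=bayp(0,55,27,11);go(p,R)"
```

```text
t 10.18 tcp [433.1 184.3  81.7] F [-0.9  0.8 -4.9] w 41.2 q [ 0.15  0.59  1.75  0.29  1.2  -1.12]
 slide(now) mm [-64.4  -2.8   8.5] slide(after rot) [-64.5  -2.5   8.2] rot deg [0.34 0.32 0.19]
```

Call:
move_arm:
  rot:
    - [0, 0, 0]
    - [0, 0, 0]
    - [0, 0, 0]
    - [0, 0, 0]
    - [0, 0, 0]
  slide:
    - [-0.015, -0.001, 0.004]
    - [-0.015, -0.001, 0.003]
    - [-0.015, 0, 0.001]
    - [-0.012, 0, 0]
    - [0, 0, 0]
  jaw: [0.03, 0.03, 0.03, 0.03, 0.03]

```text
time_s: 10.8
tcp_pos: [477.5, 159.3, 46.1]
orientation: [[-0.798, 0.453, -0.398], [0.402, 0.892, 0.209], [0.45, 0.006, -0.893]]
wrist_force: [-0.1, 0.3, -5.1]
grip_width: 0.446
```

```bash
python3 -c "
from h import *
p,R=bayp(0,55,27,11);go(p,R)
p,R=bayp(0,46,20,11);go(p,R)
im=optics.capture('scene')
cv2.imwrite('pics/p7.png',cv2.resize(im[160:320,340:500],(600,600),interpolation=2))"
```

```text
t 10.8 tcp [477.5 159.3  46.1] F [-0.1  0.3 -5.1] w 41.5 q [ 0.09  0.7   1.66  0.27  1.2  -1.16]
 slide(now) mm [-2.9 -0.4 -0.5] slide(after rot) [-2.9 -0.4 -0.5] rot deg [0.33 0.28 0.15]
t 10.8 tcp [477.5 159.3  46.1] F [-0.1  0.3 -5.1] w 41.5 q [ 0.09  0.7   1.66  0.27  1.2  -1.16]
 slide(now) mm [-8.3 -0.4  7.5] slide(after rot) [-7.3 -0.4  8.4] rot deg [ 0.34 -6.72  0.13]
```

View pics/p7.png

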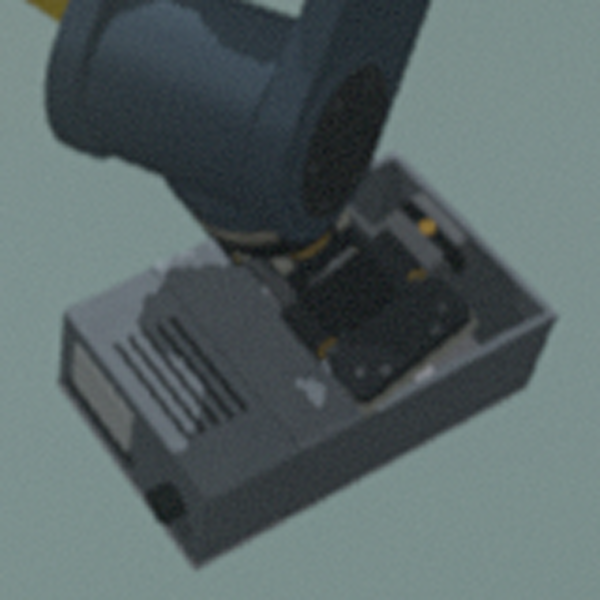

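The pack's low end is under the cover with no contact force, and its raised end (gold contact at crop (430,228)) is inside the end wall. I'll check the lengthwise offset from the gold contact.

```bash
python3 -c "
from h import *
s=status.get_state();O=s['orientation'];c=s['tcp_pos']-O[:,2]*11
o,d=ray('scene',(454.7,220.8)); n=O[:,2]; P0=c-15*n
P=o+d*((P0-o)@n)/(d@n); print('gold in tool frame rel centre',O.T@(P-c))
b=np.array([np.cos(TH),np.sin(TH)]);l=np.array([-b[1],b[0]]);w=c[:2]-BAY[:2];print('centre in bay',w@b,w@l,c[2])"
```

```text
gold in tool frame rel centre [ 62.14917005   2.37204138 -15.        ]
centre in bay 3.2434388762303636 -0.2980219826069462 56.11894654303595
```

Call:
move_arm:
  rot:
    - [0, -3.5, 0]
    - [0, -3.5, 0]
    - [0, 0, 0]
  slide:
    - [-0.004, 0, 0.004]
    - [-0.004, 0, 0.004]
    - [0, 0, 0]
  jaw: [0.03, 0.03, 0.03]

```text
time_s: 11.22
tcp_pos: [480.0, 158.3, 36.2]
orientation: [[-0.841, 0.452, -0.297], [0.424, 0.892, 0.157], [0.336, 0.007, -0.942]]
wrist_force: [-0.1, -0.0, -4.7]
grip_width: 0.448
```

```bash
python3 -c "
from h import *
p,R=bayp(1,46,20,11);go(p,R)
p,R=bayp(1,38,13,11);go(p,R)"
```

```text
t 11.22 tcp [480.  158.3  36.2] F [-0.1 -0.  -4.7] w 41.7 q [ 0.12  0.66  1.72  0.22  1.06 -1.12]
 slide(now) mm [-0.5 -0.6  0.4] slide(after rot) [-0.5 -0.6  0.4] rot deg [0.35 0.39 0.15]
t 11.22 tcp [480.  158.3  36.2] F [-0.1 -0.  -4.7] w 41.7 q [ 0.12  0.66  1.72  0.22  1.06 -1.12]
 slide(now) mm [-4.5 -0.6  7.8] slide(after rot) [-3.6 -0.6  8.3] rot deg [ 0.35 -6.61  0.13]
```

Call:
move_arm:
  rot:
    - [0, -3.5, 0]
    - [0, -3.5, 0]
    - [0, 0, 0]
  slide:
    - [-0.002, 0, 0.004]
    - [-0.002, 0, 0.004]
    - [0, 0, 0]
  jaw: [0.03, 0.03, 0.03]

```text
time_s: 11.6
tcp_pos: [481.0, 158.2, 28.2]
orientation: [[-0.871, 0.452, -0.193], [0.44, 0.892, 0.105], [0.22, 0.007, -0.976]]
wrist_force: [0.5, -0.1, -5.1]
grip_width: 0.445
```

Call:
move_arm:
  rot:
    - [0, -3.5, 0]
    - [0, -3, 0]
    - [0, 0, 0]
  slide:
    - [-0.001, 0, 0.004]
    - [-0.001, 0, 0.004]
    - [0, 0, 0]
  jaw: [0.03, 0.03, 0.03]

```text
time_s: 11.98
tcp_pos: [481.9, 158.0, 20.7]
orientation: [[-0.886, 0.453, -0.096], [0.449, 0.892, 0.056], [0.111, 0.006, -0.994]]
wrist_force: [-0.3, -0.2, -5.1]
grip_width: 0.451
```

```bash
python3 -c "
from h import *
p,R=bayp(1,28.7,6,11);go(p,R)
p,R=bayp(1,21,0,11);go(p,R)"
```

```text
t 11.97 tcp [481.9 158.   20.7] F [-0.3 -0.2 -5.1] w 42.0 q [ 0.18  0.61  1.84  0.1   0.78 -0.99]
 slide(now) mm [-1.5 -1.2  2.7] slide(after rot) [-1.5 -1.1  2.8] rot deg [ 0.37 -0.38  0.01]
t 11.97 tcp [481.9 158.   20.7] F [-0.3 -0.2 -5.1] w 42.0 q [ 0.18  0.61  1.84  0.1   0.78 -0.99]
 slide(now) mm [-3.5 -1.2 10.3] slide(after rot) [-2.3 -1.1 10.7] rot deg [ 0.37 -6.38 -0.01]
```

Call:
move_arm:
  rot:
    - [0, -3.2, 0]
    - [0.3, -3.2, 0]
    - [0, 0, 0]
  slide:
    - [-0.001, 0, 0.004]
    - [-0.001, 0, 0.004]
    - [0, 0, 0]
  jaw: [0.03, 0.03, 0.03]

```text
time_s: 12.35
tcp_pos: [484.1, 157.0, 13.0]
orientation: [[-0.891, 0.454, -0.003], [0.454, 0.891, 0.002], [0.003, 0.0, -1.0]]
wrist_force: [-0.3, 0.1, -5.2]
grip_width: 0.444
```

```bash
python3 -c "
from h import *
p,R=bayp(1,19,0,11);go(p,R)"
```

```text
t 12.35 tcp [484.1 157.   13. ] F [-0.3  0.1 -5.2] w 41.3 q [ 0.22  0.59  1.89  0.    0.66 -0.88]
 slide(now) mm [ 0.1 -1.2  5. ] slide(after rot) [ 0.1 -1.2  5. ] rot deg [ 0.01 -0.19 -0.13]
```

Call:
move_arm:
  rot:
    - [0, 0, 0]
    - [0, 0, 0]
    - [0, 0, 0]
  slide:
    - [0, 0, 0.002]
    - [0, 0, 0.0015]
    - [0, 0, 0.0005]
  jaw: [0.03, 0.03, 0.03]

```text
time_s: 12.72
tcp_pos: [485.0, 156.6, 9.2]
orientation: [[-0.89, 0.456, -0.006], [0.456, 0.89, 0.003], [0.007, 0.0, -1.0]]
wrist_force: [-0.5, -0.3, -6.0]
grip_width: 0.446
```

Call:
move_arm:
  rot:
    - [0, -0.3, 0]
    - [0, 0, 0]
  slide:
    - [0, 0, 0.001]
    - [0, 0, 0.0005]
  jaw: [0.03, 0.03]

```text
time_s: 12.98
tcp_pos: [485.2, 156.5, 8.2]
orientation: [[-0.89, 0.456, -0.001], [0.456, 0.89, 0.001], [0.001, 0.0, -1.0]]
wrist_force: [-5.8, -1.4, 10.0]
grip_width: 0.446
```

The force jumped by about +15 N at z 8.2, as predicted, so the pack is on the floor. I'll release and back off.

Call:
move_arm:
  rot:
    - [0, 0, 0]
    - [0, 0, 0]
    - [0, 0, 0]
    - [0, 0, 0]
    - [0, 0, 0]
  slide:
    - [0, 0, 0]
    - [0, 0, 0]
    - [0, 0, 0]
    - [0, 0, 0]
    - [0, 0, 0]
  jaw: [0.065, 0.065, 0.065, 0.065, 0.065]

```text
time_s: 13.6
tcp_pos: [486.2, 156.9, 9.0]
orientation: [[-0.89, 0.456, 0.001], [0.456, 0.89, 0.002], [-0.001, 0.002, -1.0]]
wrist_force: [0.4, -0.3, 0.1]
grip_width: 0.699
```

Call:
move_arm:
  rot:
    - [0, 0, 0]
    - [0, 0, 0]
    - [0, 0, 0]
    - [0, 0, 0]
    - [0, 0, 0]
    - [0, 0, 0]
    - [0, 0, 0]
    - [0, 0, 0]
    - [0, 0, 0]
    - [0, 0, 0]
    - [0, 0, 0]
    - [0, 0, 0]
  slide:
    - [0, 0, -0.01]
    - [0, 0, -0.02]
    - [0, 0, -0.03]
    - [0, 0, -0.04]
    - [0, 0, -0.05]
    - [0, 0, -0.05]
    - [0.03, 0.05, 0]
    - [0.03, 0.05, 0]
    - [0.03, 0.05, 0]
    - [0.03, 0.05, 0]
    - [0.02, 0.05, 0]
    - [0, 0, 0]
  jaw: [0.065, 0.065, 0.065, 0.065, 0.065, 0.065, 0.065, 0.065, 0.065, 0.065, 0.065, 0.065]

```text
time_s: 15.1
tcp_pos: [474.5, 451.1, 225.4]
orientation: [[-0.889, 0.458, 0.008], [0.458, 0.889, 0.005], [-0.005, 0.008, -1.0]]
wrist_force: [-0.6, -0.5, 0.1]
grip_width: 0.696
```

```bash
python3 -c "
from h import *
im=optics.capture('scene');t=optics.capture('top')
a=cv2.resize(im[180:320,345:500],(400,361),interpolation=2);b=cv2.resize(t[130:290,140:300],(400,400),interpolation=2)[:361]
cv2.imwrite('pics/p8.png',np.hstack([a,b]));cv2.imwrite('pics/tf.png',t)
for n,r0,rois in(('scene',im,((150,190,215,270),(235,280,245,300))),('top',t,((170,240,405,450),(115,165,310,350)))):
  z=cv2.imread(f'pics/{n}0.png')
  for r in rois: print(n,np.abs(cv2.blur(z,(3,3)).astype(float)-cv2.blur(r0,(3,3)))[r[0]:r[1],r[2]:r[3]].max())"
```

```text
scene 3.0
scene 4.0
top 6.0
top 7.0
```

View pics/p8.png

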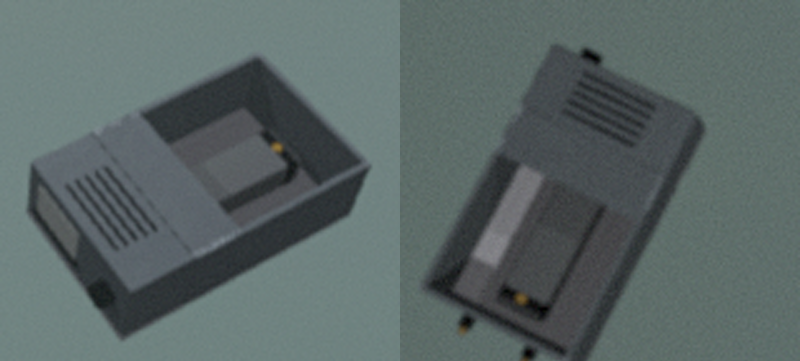

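The pack lies flat and lengthwise in the bay. Its far end is under the cover and its gold contact shows at scene crop (277,148) and top crop (521,299). The short pack and the mic are unchanged. I'll do one height check, then hand in.

```bash
python3 -c "
from h import *
from bench import hand_in
print(onz('scene',(345+277/2.581,180+148/2.579),34),onz('top',(188.4,249.6),34),'expect',BAY[:2]+63*np.array([np.cos(TH),np.sin(TH)]))
print(hand_in())"
```

```text
[430.80794516 185.67451875  34.        ] [427.44752266 184.46057086  34.        ] expect [428.11675563 184.00338669]
the job is handed in; nothing more can be done
None
```

The long pack is in the bay, lying flat and lengthwise on the floor with one end under the cover. The gripper has let go and is well clear. I tipped the pack about 27° to get its end under the cover, then levelled it while lowering. The floor touched at about 15 N, and I released it there at about 13 s on the clock; the job was handed in soon after 15 s.

- **Placement:** seen from both cameras, the pack's visible contact is within about 3 mm of where it should be for a level pack on the bay floor.
- **Bystanders:** the picture patches around the short pack and the microphone match the ones from the start, so neither moved.
- **First grip:** it was too high and 5 mm off lengthwise, so I opened and gripped again lower before lifting.
- **Box description:** the text puts the cover on the robot's left, but both cameras show it at the end farther from the robot and to its right. I went by the images, and the fit bore that out.

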